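# Shoot the bolt of the standards case past its safety catch

## Robot

A 6-joint arm with a two-finger parallel gripper is mounted at the origin on the work surface. World frame = base frame: x ahead of the robot, y to its left, z up, the work surface at z = 0. Lengths are in mm, angles in rad, forces in N, time in s.
With the tool pointing down it reaches from about 425 to 950 mm from the base axis. Payload 14.7 kg.
Tool frame: the origin (TCP) lies at the very end of the fingers, on their centre line; the grasp point (between the pads) lies 19 mm behind it; z points along the fingers, y is the line along which they close (so a half turn about z gives the same grasp; the last joint's range is limited). The gripper opens to 85 mm and grips with 20 to 120 N. Pads are 22 mm wide; open, the fingers measure 114 mm over their backs; the gripper's body (76 mm by 85 mm) begins 54 mm behind the grasp point. The pads swing forward as they close: fully open they stand 13 mm farther back than shut.
Start: joints at [1.222, 0.48, 1.596, -0, 1.065, -0.047], TCP at [193.181, 620.623, 231.297] pointing down, gripper open.
Joint ranges: [-2.75, 2.75], [-0.82, 2.05], [0.23, 2.67], [-1.56, 4.7], [0.09, 2.69], [-2.92, 2.92]. Speed limits (rad/s): [1.89, 1.89, 2.39, 3.01, 3.01, 3.01].

## Interface

Orientations are given as a rotation vector (axis times angle).
In Python, from bench import robot, optics gives the robot as it stands.
- The arm moves only by the tool jog_arm, never from a script. Its argument "commands" is a list of rows, each an object of numbers: "x", "y", "z": the shift along the tool's x, y, z in mm; "roll": the turn about the tool's z in rad; "grip": the gripper command: -1 is shut, 1 is fully open, values between are in proportion. In form: [{"x": .., "y": .., "z": .., "roll": .., "grip": ..}, ...]. A call has 1 to 10 rows; each row is the pose to reach, as a shift and turn from the pose commanded when the call began, along the tool's axes at that moment; what a row does not reach only later rows make up. A row lasts 1/8 s, in which the tool goes at most 62.5 mm and 10.7 degrees, less where a joint would pass 70% of its speed; a pose out of reach is approached as far as the arm can. A call with a gripper value outside its range is refused whole. The fingers move at their own pace and stop on an object; the grip force is fixed at half the most. Time passes only in rows, so rows that repeat a pose let the fingers close. It gives the time, the measured TCP pose, the force, the opening and the grip force at its end, in the units of the state.
- robot.get_state(): the state, without advancing time (a new reading comes with each control period).
- optics.camera(name): name is "side" or "top"; returns a dict with "pixels" (384x512x3 uint8, blue, green, red), "fx", "fy", "cx", "cy" (pixels), "R" (3x3) and "t" (3): a world point X has camera coordinates R X + t. Camera axes: x right, y down, z forward; pixel columns grow to the right and rows downward; lengths in mm; the calibration is good to about 2 mm. A picture is of the moment at which its call begins. There is no depth.
- robot.finish_job(): hands the job in; it is judged then, once.
Trained networks look in the newest picture that a camera, given by its name, has taken for a name from the list of things; names that differ only in an ending like _2 or _b are one class to them, and where a whole thing is asked for, a point or a joint stands for the part that bears it (a point fixed in the world has none). Each returns a list of dicts, best first, with "p" (0 to 1); they miss things now and then, are a little off and sometimes report something else, mostly with a low value. They report only what shows in the picture. A call takes as long as a camera call.
- optics.boxes_of(camera, query): "extent" ([left, top, width, height] in pixels, round what is visible of it).
The state is a dict: "clock": time; "joint_pos": joint angles; "joint_vel": joint speeds; "joint_efforts": joint torques, N m; "position": TCP position; "orientation": TCP orientation; "force": force on the tool from outside, world axes, zero at the start; "wrist_torque": the same for the moment, N m; "finger_gap": opening from 0.0 (shut) to 1.0 (fully open); "grip_force": force on a finger pad.
Only numpy, scipy, OpenCV 4.12 (cv2) and the standard library are available. Lean on these libraries where they do the work, as an engineer would, in place of code of your own. Each camera call takes 0.05 s, during which the arm holds its last target. There are 200 camera calls.

## Task

Bolt the steel case shut: press the long spring catch beside the bolt right down with one fingertip and keep it down while the other finger pushes the bolt's upright tab until the bolt is fully home in its keeper, then let go so that the catch springs up and locks it. Only press and push; leave everything standing around and on the case where it is.

Things in the scene. Friction and masses are not known exactly. Their poses are not given: they have to be found in the camera images.
- case: flat grey and white steel box, 220 mm (its x) by 290 mm (its y) by 70 mm high, fixed to the bench. Origin at the centre of its underside; z up, x from the front edge nearest the robot to the hinged back edge, y along the bolt, towards the keeper. All the bolt's parts stand on its flat top, 70 mm above its origin.
- bolt (a joint): travel of the steel bolt (a 12 mm round bar lying along the case's y, its axis 4 mm to the +x side of the case's origin and 19 mm above the case's top) in m: 0 = drawn right back, 0.030 = shot home in the keeper, the dark block on the case's top at y 66 to 86 mm; it grows as the bolt moves along the case's +y. About 3 N moves it once the catch is down; it stays where it is left. With the catch up it cannot pass beyond about 0.005; the catch's tooth blocks it.
- tab (a point): middle of the top edge of the bolt's upright steel thumb tab, which moves with the bolt: a plate 30 mm wide (case's x), 8 mm thick (case's y), its top 56 mm above the case's top and its wide part reaching down to 32 mm above it. The guides and bar below it are at most 27 mm above the case's top. With the bolt at 0 it lies at x = 4, y = -8 mm in the case's frame.
- catch (a joint): how far the spring catch is pressed down, in m: 0 = up, 0.012 = right down. Its spring takes about 2.5 N to start and 6.7 N right down. From 0.006 down its tooth is clear of the bolt; while the bolt is between 0.005 and 0.025 a catch that is let go rises only to 0.006, under the bolt's lug. It springs up to 0 when let go with the bolt home, and then locks the bolt there.
- pad (a point): centre of the top of the catch's pad, a flat steel plate 30 mm wide (case's x) by 84 mm long (case's y) by 6 mm, which moves straight down with the catch; up, its top is 46 mm above the case's top. It lies beside the bolt on the side of the case's -x, its centre line 55 mm from the bolt's axis; centre at x = -51, y = -10 mm in the case's frame. Pressing anywhere on it works.
- reagent_bottle: amber bottle, 68 mm across, 150 mm high, loose bystander; origin under its centre
- beaker: glass beaker, 70 mm across, 90 mm high, loose bystander; origin under its centre
- powder_jar: white jar, 72 mm across, 90 mm high, loose bystander; origin under its centre
- vial_rack: white block 60 x 130 x 30 mm with small amber vials standing to 54 mm, loose bystander; origin under its centre
- spanner: steel spanner 150 mm long, lying on the bench beside the case, loose bystander
- lid_vial: small amber vial, 24 mm across, 45 mm high, standing loose on the case's lid near its back right corner (about x = 75, y = -110 mm in the case's frame); bystander; origin under its centre

How it is judged:
By the outcome, as a careful person would: the job done as asked, in the order asked, and still so for the second after the job is handed in, with the robot touching nothing.
It also fails if it takes over 40 s, if anything falls off the work surface, if the arm or the gripper's body presses on something with over 40 N, if the wrist force passes 120 N, or if a joint passes its speed limit or range.

## Working session

There is one attempt and no reset: what is moved stays moved. The work goes in short steps, Python scripts to look and compute and a tool call to move; the robot and the scene stay as the last step left them, time stands still between calls to the robot, and variables do not carry over. Pictures are saved under pics/ and viewed, at most 10 in all, crops included, and the job is handed in when it is done.

Besides the shell and the picture viewer there is one more tool, called after "Request:" as name(argument=value, ...), one argument or row to a line, values as JSON. jog_arm: Moves the arm, as the interface text tells. Its arguments: {"type":"object","properties":{"commands":{"type":"array"}},"required":["commands"]}

```bash
mkdir -p pics; python3 - <<'E'
from bench import robot, optics
import cv2,numpy as np
for c in("top","side"):
    d=optics.camera(c); cv2.imwrite(f"pics/{c}0.png",d["pixels"])
    print(c,d["fx"],d["fy"],d["cx"],d["cy"],np.round(d["R"],4).tolist(),np.round(d["t"],1).tolist())
    for q in("case","tab","pad","lid_vial","reagent_bottle","beaker","powder_jar","vial_rack"):
        print(q,[(np.round(b["extent"]).tolist(),round(b["p"],2)) for b in optics.boxes_of(c,q)[:2]])
print(robot.get_state())
E
```

```text
top 424.0057597740767 424.0057597740767 252.1432193315581 194.17613498288932 [[0.0044, -0.9999, 0.0117], [-0.9882, -0.0061, -0.1528], [0.1529, -0.0109, -0.9882]] [40.0, 551.9, 995.9]
case [([171.0, 133.0, 137.0, 118.0], 0.71)]
tab [([217.0, 178.0, 53.0, 19.0], 0.75)]
pad [([227.0, 194.0, 39.0, 27.0], 0.8)]
lid_vial [([274.0, 138.0, 12.0, 13.0], 0.47)]
reagent_bottle [([122.0, 166.0, 36.0, 35.0], 0.86), ([219.0, 176.0, 51.0, 22.0], 0.5)]
beaker [([134.0, 220.0, 36.0, 33.0], 0.57)]
powder_jar [([304.0, 126.0, 32.0, 39.0], 0.73)]
vial_rack [([201.0, 114.0, 55.0, 34.0], 0.94)]
side 469.47927516109957 469.47927516109957 249.64189169868766 192.1482426023713 [[0.845, -0.5343, 0.0226], [-0.2536, -0.4376, -0.8627], [0.4709, 0.7232, -0.5053]] [-424.5, 243.7, 814.8]
case [([179.0, 164.0, 150.0, 101.0], 0.87)]
tab [([243.0, 171.0, 38.0, 33.0], 0.68)]
pad [([223.0, 178.0, 33.0, 24.0], 0.69)]
lid_vial [([309.0, 183.0, 14.0, 24.0], 0.57)]
reagent_bottle [([197.0, 125.0, 27.0, 56.0], 0.89)]
beaker [([157.0, 157.0, 29.0, 41.0], 0.79)]
powder_jar [([332.0, 207.0, 31.0, 49.0], 0.8), ([309.0, 184.0, 12.0, 22.0], 0.37)]
vial_rack [([283.0, 174.0, 27.0, 17.0], 0.64)]
{'clock': 0.9, 'joint_pos': array([ 1.22243925e+00,  4.80160652e-01,  1.59630787e+00,  3.95553636e-07,
        1.06510425e+00, -4.65760638e-02]), 'joint_vel': array([ 3.79858364e-05, -1.74879389e-04, -4.16172811e-04, -1.28880579e-03,
        2.02697808e-03, -2.36808702e-03]), 'joint_efforts': array([ 1.24038102e-04, -9.50503349e+01, -4.30626154e+01,  2.97904728e-05,
        1.05730909e-03,  1.80540928e-05]), 'position': array([193.1557049 , 620.6280938 , 231.31916515]), 'orientation': array([4.72239504e-01, 3.10589309e+00, 3.07354870e-05]), 'force': array([-0.13727434,  0.0323347 , -0.66089276]), 'wrist_torque': array([ 0.00697545, -0.00080179, -0.01968056]), 'grip_force': 0.0, 'finger_gap': 0.9970822222257276}
```

```bash
python3 - <<'E'
import cv2
a=cv2.imread("pics/top0.png")[100:270,110:350];cv2.imwrite("pics/top0c.png",cv2.resize(a,(792,561),interpolation=cv2.INTER_CUBIC))
a=cv2.imread("pics/side0.png")[110:280,140:380];cv2.imwrite("pics/side0c.png",cv2.resize(a,(792,561),interpolation=cv2.INTER_CUBIC))
E
```

```text
(no output)
```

View pics/top0c.png

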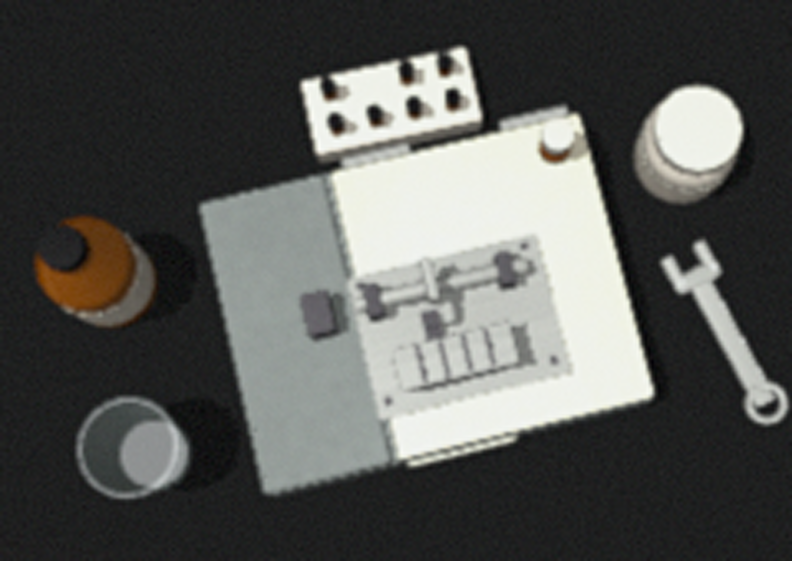

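View pics/side0c.png

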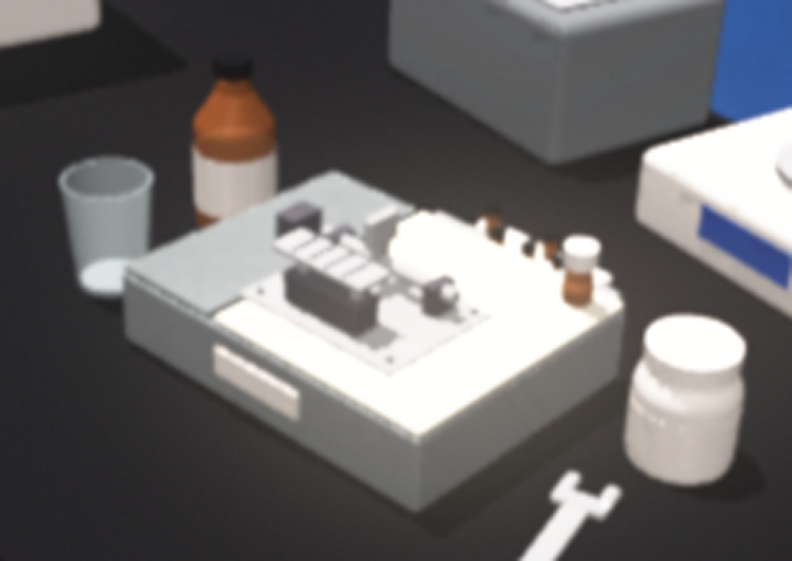

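Top crop (3.3x, offset 110,100): lid corners at (200,203), (580,112), (655,402), (263,494); tab top at ~(430,281), pad centre ~(458,358), keeper ~(320,313). The side crop agrees: lid corners at (335,172), (622,300), (418,438), (128,275). Nothing stands taller than the tab within the gripper's path over the case.

```bash
cat > fit.py <<'E'
from bench import robot, optics
import numpy as np
from scipy.optimize import least_squares
cams={c:optics.camera(c) for c in("top","side")}
def proj(c,X):
    d=cams[c]; q=np.asarray(X)@np.array(d["R"]).T+np.array(d["t"])
    return np.c_[d["fx"]*q[:,0]/q[:,2]+d["cx"],d["fy"]*q[:,1]/q[:,2]+d["cy"]]
def world(p,L):
    c,s=np.cos(p[2]),np.sin(p[2]); L=np.atleast_2d(L).astype(float)
    return np.c_[p[0]+c*L[:,0]-s*L[:,1],p[1]+s*L[:,0]+c*L[:,1],L[:,2]]
E
python3 - <<'E'
from fit import *
C=[[110,145,70],[110,-145,70],[-110,-145,70],[-110,145,70]]
T=np.array([[200,203],[580,112],[655,402],[263,494]])/3.3+[110,100]
S=np.array([[335,172],[622,300],[418,438],[128,275]])/3.3+[140,110]
for n,ms in(("both",[("top",T),("side",S)]),("top",[("top",T)]),("side",[("side",S)])):
    r=least_squares(lambda p:np.concatenate([(proj(c,world(p,C))-m).ravel() for c,m in ms]),[600,0,.2],loss="soft_l1")
    print(n,np.round(r.x,3),np.round(r.fun,1))
    if n=="both":p=r.x
print("tab,pad,keeper px in top crop",(proj("top",world(p,[[4,-8,126],[-51,-10,116],[4,76,100]]))-[110,100])*3.3)
print("side",(proj("side",world(p,[[4,-8,126],[-51,-10,116]]))-[140,110])*3.3)
print("tab, pad world",world(p,[[4,-8,126],[-51,-10,116]]))
E
```

```text
both [5.5499e+02 7.4932e+01 2.4300e-01] [-1.  -0.5  0.6 -0.   0.9 -0.4 -0.5  0.9 -0.3 -0.6  2.4  1.7  0.2 -0.
 -3.  -3. ]
top [5.54967e+02 7.49250e+01 2.41000e-01] [-0.9 -0.6  0.6  0.   0.9 -0.3 -0.5  0.9]
side [5.55045e+02 7.50340e+01 2.44000e-01] [-0.4 -0.6  2.4  1.6  0.3 -0.1 -3.  -3. ]
tab,pad,keeper px in top crop [[433.70466992 278.67435613]
 [455.38966566 357.4475957 ]
 [317.29178851 312.88180795]]
side [[384.80175315 217.26805604]
 [330.27306078 258.6420165 ]]
tab, pad world [[560.79460613  68.12652866 126.        ]
 [507.88478301  52.97560074 116.        ]]
```

```bash
cat >> fit.py <<'E'
from scipy.spatial.transform import Rotation as Ro
P=[555,75,.242]
def rep(L):
    s=robot.get_state(); R=Ro.from_rotvec(s["orientation"]).as_matrix(); w=world(P,[L])[0]
    c,sn=np.cos(P[2]),np.sin(P[2]); cx=np.array([c,sn,0])
    v=R.T@cx; d=s["position"]-[P[0],P[1],0]
    print("clock",s["clock"],"local",np.round([c*d[0]+sn*d[1],-sn*d[0]+c*d[1],d[2]],1),"gap",s["finger_gap"],"F",np.round(s["force"],2),"j6",s["joint_pos"][5])
    print("target",w,"tool shift",np.round(R.T@(w-s["position"]),1),"roll so y||case x",np.arctan2(v[1],v[0])-np.pi/2, "R",np.round(R,3).tolist())
E
python3 - <<'E'
from fit import *
rep([-23.5,-33,200])
E
```

```text
clock 1.1 local [-220.5  616.4  231.3] gap 0.9981205371140693 F [ 1.35 -0.46  0.49] j6 -0.04658806843612786
target [540.09305451  37.3299459  200.        ] tool shift [-504.6 -453.8   31.3] roll so y||case x 1.0269925096159023 R [[-0.955, 0.297, 0.0], [0.297, 0.955, 0.0], [-0.0, 0.0, -1.0]]
```

Request:
jog_arm(
  commands=[
    {"x":-50,"y":-45,"z":0,"roll":0.1,"grip":-0.06},
    {"x":-100,"y":-90,"z":0,"roll":0.2,"grip":-0.06},
    {"x":-150,"y":-135,"z":0,"roll":0.3,"grip":-0.06},
    {"x":-200,"y":-180,"z":0,"roll":0.4,"grip":-0.06},
    {"x":-250,"y":-225,"z":0,"roll":0.5,"grip":-0.06},
    {"x":-300,"y":-270,"z":0,"roll":0.62,"grip":-0.06},
    {"x":-350,"y":-315,"z":0,"roll":0.72,"grip":-0.06},
    {"x":-400,"y":-360,"z":0,"roll":0.82,"grip":-0.06},
    {"x":-450,"y":-405,"z":0,"roll":0.93,"grip":-0.06},
    {"x":-504,"y":-454,"z":0,"roll":1.027,"grip":-0.06},
  ],
)

```text
clock: 2.35
position: [513.3, 81.3, 231.6]
orientation: [1.941, 2.47, 0.001]
force: [0.8, 1.4, 0.1]
finger_gap: 0.474
grip_force: 0.0
```

```bash
python3 - <<'E'
from fit import *
rep([-23.5,-33,150])
E
```

```text
clock 2.45 local [-37.7  13.  231.5] gap 0.4705024640358179 F [ 0.65 -0.17 -0.05] j6 -0.13985145380608674
target [540.09305451  37.3299459  150.        ] tool shift [-45.8  14.4  81.6] roll so y||case x -0.007459834068200388 R [[-0.232, 0.973, 0.002], [0.973, 0.232, -0.001], [-0.001, 0.002, -1.0]]
```

Request:
jog_arm(
  commands=[
    {"x":-46,"y":14,"z":0,"roll":-0.007,"grip":-0.06},
    {"x":-46,"y":14,"z":40,"roll":-0.007,"grip":-0.06},
    {"x":-46,"y":14,"z":82,"roll":-0.007,"grip":-0.06},
    {"x":-46,"y":14,"z":82,"roll":-0.007,"grip":-0.06},
  ],
)

```text
clock: 2.95
position: [534.8, 42.1, 147.2]
orientation: [-1.926, -2.477, 0.005]
force: [0.1, -0.4, 0.0]
finger_gap: 0.473
grip_force: 0.0
```

```bash
python3 - <<'E'
from fit import *
import cv2
rep([-23.5,-33,116])
a=cams["side"]["pixels"][110:280,140:380];cv2.imwrite("pics/side1c.png",cv2.resize(a,(792,561),interpolation=cv2.INTER_CUBIC))
print(proj("side",world(P,[[4,-8,126],[-51,-33,150],[4,-33,150]]))*3.3-[462,363])
E
```

```text
clock 3.05 local [-25.1 -27.5 150.2] gap 0.46659171023969515 F [-0.43 -0.29  1.29] j6 -0.2272650565951746
target [540.09305451  37.3299459  116.        ] tool shift [-5.5  1.6 34.2] roll so y||case x 0.007477956601381175 R [[-0.247, 0.969, 0.0], [0.969, 0.247, 0.0], [0.0, 0.0, -1.0]]
[[384.7573707  217.22686881]
 [356.04089841 225.8262055 ]
 [413.08368302 198.50906175]]
```

View pics/side1c.png

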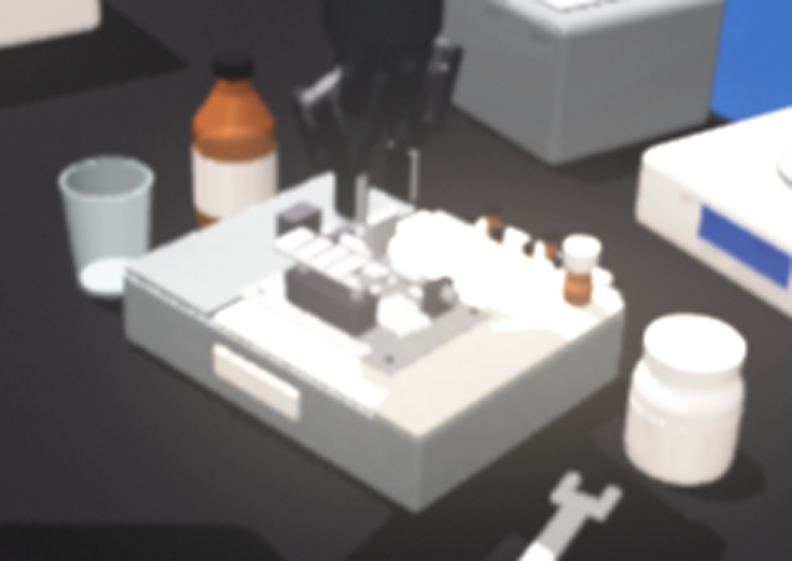

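The fingertips show at about (355,218) over the pad side and (402,203) behind the tab, as predicted. I'll back off a little and go down to near the pad.

Request:
jog_arm(
  commands=[
    {"x":-6.5,"y":1.5,"z":0,"roll":0.007,"grip":-0.06},
    {"x":-6.5,"y":1.5,"z":17,"roll":0.007,"grip":-0.06},
    {"x":-6.5,"y":1.5,"z":30,"roll":0.007,"grip":-0.06},
    {"x":-6.5,"y":1.5,"z":34,"roll":0.007,"grip":-0.06},
    {"x":-6.5,"y":1.5,"z":34,"roll":0.007,"grip":-0.06},
    {"x":-6.5,"y":1.5,"z":34,"roll":0.007,"grip":-0.06},
  ],
)

```text
clock: 3.8
position: [540.3, 36.0, 115.8]
orientation: [1.937, 2.473, 0.001]
force: [0.1, -1.2, 0.2]
finger_gap: 0.468
grip_force: 0.0
```

```bash
python3 - <<'E'
from fit import *
rep([-23.5,-33,104])
E
```

```text
clock 3.9 local [-23.7 -34.3 115.7] gap 0.46661032598978647 F [-0.71  0.03  0.85] j6 -0.2314149634958982
target [540.09305451  37.3299459  104.        ] tool shift [ 1.3  0.2 11.7] roll so y||case x 2.1299380602357587e-05 R [[-0.24, 0.971, 0.001], [0.971, 0.24, 0.0], [-0.0, 0.001, -1.0]]
```

No contact yet, which fits the swing-back of the open pads. I'll press down next.

Request:
jog_arm(
  commands=[
    {"x":0,"y":0,"z":4,"grip":-0.06},
    {"x":0,"y":0,"z":8,"grip":-0.06},
    {"x":0,"y":0,"z":8,"grip":-0.06},
  ],
)

```text
$.commands[0]: bad value
```

Request:
jog_arm(
  commands=[
    {"x":0,"y":0,"z":3,"grip":-0.06},
    {"x":0,"y":0,"z":5,"grip":-0.06},
    {"x":0,"y":0,"z":5,"grip":-0.06},
  ],
)

```text
$.commands[0]: bad value
```

Every row needs `roll` as well.

Request:
jog_arm(
  commands=[
    {"x":0,"y":0,"z":4,"roll":0,"grip":-0.06},
    {"x":0,"y":0,"z":8,"roll":0,"grip":-0.06},
    {"x":0,"y":0,"z":8,"roll":0,"grip":-0.06},
  ],
)

```text
clock: 4.28
position: [540.3, 36.0, 107.2]
orientation: [1.937, 2.473, 0.0]
force: [0.6, 0.5, 4.6]
finger_gap: 0.473
grip_force: 2.1
```

Request:
jog_arm(
  commands=[
    {"x":0,"y":0,"z":3,"roll":0,"grip":-0.06},
    {"x":0,"y":0,"z":5,"roll":0,"grip":-0.06},
    {"x":0,"y":0,"z":5,"roll":0,"grip":-0.06},
  ],
)

```text
clock: 4.65
position: [540.3, 36.0, 102.4]
orientation: [1.937, 2.473, 0.001]
force: [1.8, 0.3, 5.7]
finger_gap: 0.471
grip_force: 3.2
```

Request:
jog_arm(
  commands=[
    {"x":0,"y":0,"z":1,"roll":0,"grip":-0.06},
    {"x":0,"y":0,"z":2,"roll":0,"grip":-0.06},
    {"x":0,"y":0,"z":2,"roll":0,"grip":-0.06},
  ],
)

```text
clock: 5.03
position: [540.4, 35.9, 101.8]
orientation: [1.936, 2.473, 0.001]
force: [-5.7, -1.2, 36.8]
finger_gap: 0.47
grip_force: 18.4
```

Right down: the force jumped to 37 N at the stop. I'll ease off slightly and push along tool +x.

Request:
jog_arm(
  commands=[
    {"x":0,"y":0,"z":-0.7,"roll":0,"grip":-0.06},
    {"x":3,"y":0,"z":-0.7,"roll":0,"grip":-0.06},
    {"x":6,"y":0,"z":-0.7,"roll":0,"grip":-0.06},
    {"x":9,"y":0,"z":-0.7,"roll":0,"grip":-0.06},
    {"x":12,"y":0,"z":-0.7,"roll":0,"grip":-0.06},
    {"x":15,"y":0,"z":-0.7,"roll":0,"grip":-0.06},
  ],
)

```text
clock: 5.78
position: [538.2, 49.5, 102.2]
orientation: [1.934, 2.471, 0.002]
force: [3.4, -12.9, 20.2]
finger_gap: 0.47
grip_force: 10.6
```

```bash
python3 - <<'E'
from fit import *
rep([-23.5,7,101.5])
E
```

```text
clock 5.875 local [-22.5 -20.6 102.2] gap 0.4715688185631977 F [  2.98 -12.92  21.95] j6 -0.2042983697067348
target [530.50726148  76.16437099 101.5       ] tool shift [27.6 -1.   0.7] roll so y||case x 0.001080561758667331 R [[-0.241, 0.971, 0.004], [0.971, 0.241, -0.001], [-0.002, 0.003, -1.0]]
```

Request:
jog_arm(
  commands=[
    {"x":3,"y":0,"z":-0.2,"roll":0,"grip":-0.06},
    {"x":6,"y":0,"z":-0.2,"roll":0,"grip":-0.06},
    {"x":9,"y":0,"z":-0.2,"roll":0,"grip":-0.06},
    {"x":12,"y":0,"z":-0.2,"roll":0,"grip":-0.06},
    {"x":15,"y":0,"z":-0.2,"roll":0,"grip":-0.06},
  ],
)

```text
clock: 6.5
position: [534.4, 64.1, 102.3]
orientation: [1.934, 2.471, 0.001]
force: [3.3, -13.8, 18.8]
finger_gap: 0.47
grip_force: 10.4
```

```bash
python3 - <<'E'
from fit import *
rep([-23.5,7,101.5])
E
```

```text
clock 6.6 local [-22.6  -5.3 102.3] gap 0.47074720389157515 F [  3.28 -11.06  18.97] j6 -0.1767072688581444
target [530.50726148  76.16437099 101.5       ] tool shift [12.3 -0.9  0.7] roll so y||case x 0.0006297374651542675 R [[-0.24, 0.971, 0.003], [0.971, 0.24, -0.001], [-0.002, 0.003, -1.0]]
```

Moving smoothly, about 12 mm to go.

Request:
jog_arm(
  commands=[
    {"x":3,"y":0,"z":0,"roll":0,"grip":-0.06},
    {"x":6,"y":0,"z":0,"roll":0,"grip":-0.06},
    {"x":9,"y":0,"z":0,"roll":0,"grip":-0.06},
    {"x":10,"y":0,"z":0,"roll":0,"grip":-0.06},
  ],
)

```text
clock: 7.1
position: [531.9, 73.9, 102.2]
orientation: [1.934, 2.472, 0.001]
force: [4.2, -16.6, 19.7]
finger_gap: 0.475
grip_force: 10.5
```

Request:
jog_arm(
  commands=[
    {"x":1,"y":0,"z":0,"roll":0,"grip":-0.06},
    {"x":2,"y":0,"z":0,"roll":0,"grip":-0.06},
    {"x":2,"y":0,"z":0,"roll":0,"grip":-0.06},
  ],
)

```text
clock: 7.48
position: [531.5, 75.9, 102.2]
orientation: [1.935, 2.472, 0.002]
force: [3.7, -11.7, 20.0]
finger_gap: 0.467
grip_force: 10.4
```

Request:
jog_arm(
  commands=[
    {"x":1,"y":0,"z":0,"roll":0,"grip":-0.06},
    {"x":2,"y":0,"z":0,"roll":0,"grip":-0.06},
    {"x":2,"y":0,"z":0,"roll":0,"grip":-0.06},
  ],
)

```text
clock: 7.85
position: [530.9, 77.9, 102.2]
orientation: [1.934, 2.472, 0.002]
force: [3.9, -11.1, 20.0]
finger_gap: 0.469
grip_force: 10.3
```

```bash
python3 - <<'E'
from fit import *
import cv2
rep([-23.5,7,101.5])
a=cams["side"]["pixels"][140:225,200:320];cv2.imwrite("pics/side2c.png",cv2.resize(a,(792,561),interpolation=cv2.INTER_CUBIC))
print((proj("side",world(P,[[4,-8,126],[4,22,126],[4,66,89]]))-[200,140])*6.6)
E
```

```text
clock 7.95 local [-22.7   8.5 102.2] gap 0.4703170422368886 F [  3.08 -12.57  20.2 ] j6 -0.1510796489208182
target [530.50726148  76.16437099 101.5       ] tool shift [-1.5 -0.8  0.7] roll so y||case x 0.0005809684078557087 R [[-0.24, 0.971, 0.003], [0.971, 0.24, -0.001], [-0.002, 0.003, -1.0]]
[[373.51474139 236.45373761]
 [310.81235347 206.94295562]
 [221.91002872 256.10161545]]
```

View pics/side2c.png

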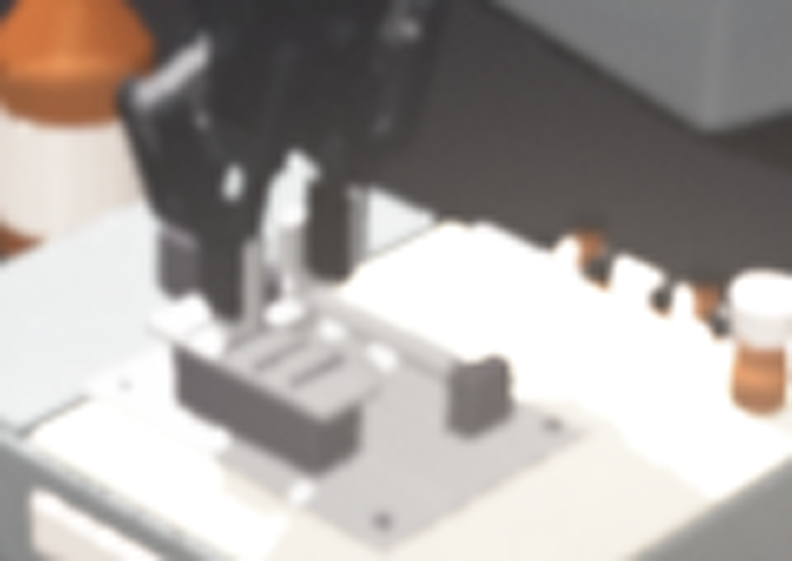

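The side crop shows the pad right down and the tab at about (290,200), in contact ahead of the rear finger and near its home position. I'll push on until the stop shows in the force.

Request:
jog_arm(
  commands=[
    {"x":1,"y":0,"z":0,"roll":0,"grip":-0.06},
    {"x":1.5,"y":0,"z":0,"roll":0,"grip":-0.06},
    {"x":1.5,"y":0,"z":0,"roll":0,"grip":-0.06},
  ],
)

```text
clock: 8.32
position: [530.7, 78.9, 102.2]
orientation: [1.934, 2.471, 0.001]
force: [4.1, -17.4, 19.8]
finger_gap: 0.473
grip_force: 13.3
```

Request:
jog_arm(
  commands=[
    {"x":0.5,"y":0,"z":0,"roll":0,"grip":-0.06},
    {"x":1,"y":0,"z":0,"roll":0,"grip":-0.06},
    {"x":1,"y":0,"z":0,"roll":0,"grip":-0.06},
  ],
)

```text
clock: 8.7
position: [530.7, 79.1, 102.2]
orientation: [1.934, 2.471, 0.0]
force: [5.0, -27.5, 19.8]
finger_gap: 0.47
grip_force: 16.2
```

The force is rising with no further travel, so the bolt is home. I'll relieve the push and lift straight up.

Request:
jog_arm(
  commands=[
    {"x":-1,"y":0,"z":0,"roll":0,"grip":-0.06},
    {"x":-1,"y":0,"z":-5,"roll":0,"grip":-0.06},
    {"x":-1,"y":0,"z":-10,"roll":0,"grip":-0.06},
    {"x":-1,"y":0,"z":-16,"roll":0,"grip":-0.06},
    {"x":-1,"y":0,"z":-40,"roll":0,"grip":-0.06},
    {"x":-1,"y":0,"z":-80,"roll":0,"grip":-0.06},
    {"x":-60,"y":0,"z":-100,"roll":0,"grip":-0.06},
    {"x":-120,"y":0,"z":-100,"roll":0,"grip":-0.06},
    {"x":-180,"y":0,"z":-100,"roll":0,"grip":-0.06},
    {"x":-180,"y":0,"z":-100,"roll":0,"grip":-0.06},
  ],
)

```text
clock: 9.95
position: [572.3, -97.3, 200.7]
orientation: [1.942, 2.469, -0.001]
force: [-0.7, 0.3, -0.8]
finger_gap: 0.47
grip_force: 0.0
```

```bash
python3 - <<'E'
from fit import *
import cv2
rep([-23.5,7,101.5])
a=cams["side"]["pixels"][140:225,200:320];b=cams["top"]["pixels"][160:245,180:300]
cv2.imwrite("pics/after.png",cv2.resize(np.vstack([a,b]),(792,1122),interpolation=cv2.INTER_CUBIC)[:, :][::2,::2])
print((proj("side",world(P,[[4,-8,126],[4,22,126],[-51,-10,116],[-51,-10,110]]))-[200,140])*3.3)
print((proj("top",world(P,[[4,-8,126],[4,22,126]]))-[180,160])*3.3+[0,280])
E
```

```text
clock 10.05 local [ -24.6 -167.9  200.6] gap 0.4681472710420264 F [-0.35 -0.1   0.24] j6 -0.45590546926527376
target [530.50726148  76.16437099 101.5       ] tool shift [174.8   1.   99.2] roll so y||case x -0.0017011490510652205 R [[-0.238, 0.971, -0.001], [0.971, 0.238, 0.001], [0.001, -0.001, -1.0]]
[[186.7573707  118.22686881]
 [155.40617674 103.47147781]
 [132.19707832 159.58208257]
 [132.08662921 167.35351827]]
[[202.60938372 360.6651153 ]
 [159.83907097 370.76779029]]
```

View pics/after.png

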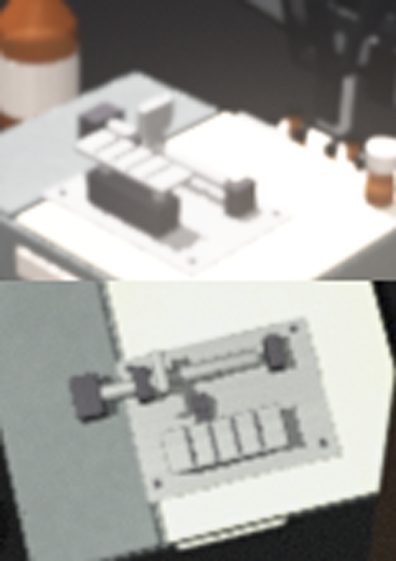

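The tab is at (155,100) in the side crop, where a home bolt should put it (155,103). The bolt's end is inside the keeper, and the pad's centre is at about (132,160), so the catch is fully up. The robot is clear of everything and the bystanders in view haven't moved.

```bash
python3 -c "
from bench import robot
print(robot.finish_job())"
```

```text
the job is handed in; nothing more can be done
None
```

The case is bolted: the bolt is home in its keeper, the catch has sprung up to lock it, and I handed the job in with the arm clear at about 10 s. The hand-in gave no verdict.

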